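# Open the quarter-turn sugar canister and hold its cap

### The job

The sugar canister must be opened so the dispenser can be refilled. Lift the lock plate off its cap and hang the plate by its eye on the peg of the stand, let go of it, then undo the cap: nobody remembers which way it unscrews, so try it both ways, turn it about a quarter turn the way it gives, and lift it off. Finish while still holding the cap level in the gripper, at least 10 cm above its seat, with the plate hanging on the peg and the four glasses left standing where they were.

Things in the scene. Friction and masses are not known exactly. Their poses are not given: they have to be found in the camera images.
- canister: White round stoneware sugar canister, 140 mm across, fixed to the counter; origin at the centre of its underside, z up. Its flat deck is 90 mm up. It and the stand are on opposite sides (left, right) of the counter, either way round; its yaw is within 29 degrees of the room's axes.
- canister_seat (a point): Centre of the canister's deck, 90 mm above the counter, under the cap. A steel rim (100 mm outer diameter, 6 mm high) surrounds the recessed cap. Four small steel lugs 9 mm high stand in pairs on the deck at y = +59 and -59 mm of the canister's frame, with a 9 mm gap (in x) within a pair for the plate's feet.
- cap: White plastic twist cap: disc 85 mm in diameter, 7 mm thick, with a grip bar on top. Origin at the centre of the disc's underside, 90 mm above the counter when seated, z up. It starts locked, its x axis within 4 degrees of the canister's x. Mass 0.11 to 0.23 kg. It turns with very little friction.
- cap_grip (a point): Middle of the top of the cap's grip bar, 33 mm above the disc's underside. The bar is 52 mm long (cap x), 18 mm wide (cap y) and stands 26 mm above the disc's top. A groove 9 mm wide and 14 mm deep crosses its middle along y.
- cap_crossbar (a point): Hidden crossbar under the cap, 14 mm below its origin, lowest point 18 mm below; 40 mm long along cap y. The hand changes from start to start: turned the wrong way the cap stops firmly about 9 degrees from the canister's x and more force does not help; the right way it turns freely, lifts off when 75 to 98 degrees from it and stops firmly at 98. Until then it rises only 2 mm.
- lock_plate: Flat brushed aluminium plate, 6 mm thick (its x), loose, 90 g, upright on the canister, its y along the canister's y. Origin: centre of the underside of its feet, 91 mm above the counter. Heights over it: feet at |y| 53 to 65 mm, 0 to 18 mm; crossbar 130 mm wide, 18 to 30 mm, in the cap's groove; tab 44 mm wide, 30 to 92 mm. It locks the cap; lift it straight up 30 mm or more to clear.
- plate_top (a point): Middle of the upper edge of the plate's tab, 92 mm above the plate's origin. The 30 mm of tab below it (44 mm wide, 6 mm thick) are solid and can be pinched across the thickness.
- eye (a point): Centre of the lock plate's eye, a 26 mm round hole with its axis along the plate's x, 49 mm above the plate's origin and 43 mm below the top edge.
- stand: Steel stand fixed to the counter: round base 110 mm across, 12 mm thick, post 16 mm across and 166 mm tall; origin under the base's centre. One peg (8 mm round, with a 12 mm ball at its tip) points along the stand's own -x, rising 15 degrees towards its tip. Its x axis is within 20 degrees of the room's.
- peg_root (a point): Where the peg's axis leaves the post, 150 mm above the counter, 6 mm to the -x side of the stand's axis.
- peg_tip (a point): Centre of the ball at the peg's tip, 169 mm above the counter, 78 mm to the -x side of the stand's axis.
- glass_1: Stemmed tulip glass, 143 mm tall, widest 62 mm, foot 60 mm; origin under the foot. Bystander, loose. On the counter between canister and stand.
- glass_2: Stemmed tulip glass, 143 mm tall, widest 62 mm, foot 60 mm; origin under the foot. Bystander, loose. On the counter nearer the robot.
- glass_3: Stemmed tulip glass, 143 mm tall, widest 62 mm, foot 60 mm; origin under the foot. Bystander, loose. On the trays at the far side.
- glass_4: Stemmed tulip glass, 143 mm tall, widest 62 mm, foot 60 mm; origin under the foot. Bystander, loose. On the trays at the far side.
Things that resemble listed ones, but are neither listed nor needed, are in the scene too. Of the things like the lock_plate, leave any that is brown or purple; of the rest the smaller one is meant.

How it is judged:
On the way, in this order (a step that is already met when the one before it is completed fails the run):
1. the lock plate hangs by its eye on the peg, let go (x of eye in the frame of stand between -0.078 and -0.008 m and y of eye in the frame of stand between -0.013 and 0.013 m and z of eye in the frame of stand between 0.132 and 0.168 m and contact force between lock_plate and stand above 0.2 N and contact force between lock_plate and the fingers below 0.05 N), for 0.2 s.
2. the cap, still on its seat, has been turned the right way until it is free (angle between the x axis of cap and the x axis of canister, either way round above 1.15 rad and height (world z) of cap below 0.097 m), for 0.05 s.
At the end, for the whole second after the job is handed in: The plate hangs still by its eye on the peg, untouched by the fingers; the fingers hold the cap, still and level within 20 degrees, its underside over 182 mm above the counter (seat 90 mm), clear of canister and stand; glasses within 30 mm of their start, tilted under 17 degrees (all of step 1 and height (world z) of cap above 0.182 m and angle between cap's own z axis and vertical below 0.35 rad and linear speed of cap below 0.03 m/s and contact force between cap and the fingers above 1 N and contact force between cap and canister below 0.05 N and contact force between cap and stand below 0.05 N and linear speed of lock_plate below 0.05 m/s and distance of each of glass_1, glass_2, glass_3, glass_4 from where it was at the start of the episode below 0.03 m and angle between each of glass_1, glass_2, glass_3, glass_4's own z axis and vertical below 0.3 rad); the arm keeps its last pose, push and grip.
It fails at once if a glass is knocked over or shoved away (30 mm) (distance of any of glass_1, glass_2, glass_3, glass_4 from where it was at the start of the episode above 0.03 m or angle between any of glass_1, glass_2, glass_3, glass_4's own z axis and vertical above 0.3 rad).
It also fails if it takes over 67 s, if anything falls off the work surface, if the arm or the gripper's body presses on something with over 40 N, if the wrist force passes 120 N, or if a joint passes its speed limit or range.

### The arm

A 6-joint arm with a two-finger parallel gripper is mounted at the origin on the work surface. World frame = base frame: x ahead of the robot, y to its left, z up, the work surface at z = 0. Lengths are in m, angles in rad, forces in N, time in s.
With the tool pointing down it reaches from about 0.225 to 0.725 m from the base axis. Payload 3.1 kg.
Tool frame: the origin (TCP) lies on the centre line of the jaws, within the pads' length; the fingertips stand env.tip_reach ahead of it and the grasp point (between the pads) lies 3 mm ahead of it (env.tip_reach is the distance from the TCP to the fingertips, in m); z points along the fingers, y is the direction in which the jaws open and shut (so a half turn about z gives the same grasp; the last joint's range is limited). The gripper opens to 85 mm and grips with 20 to 120 N. Pads are 22 mm wide; open, the fingers measure 114 mm over their backs; the gripper's body (76 mm by 85 mm) begins 54 mm behind the grasp point. The pads swing forward as they close: fully open they stand 13 mm farther back than shut.
Start: joints at [-1.408, 0.048, 0.099, 1.622, 0, 1.443], TCP at [0.151, -0.503, 0.253] pointing down, gripper open.
Joint ranges: [-2.91, 2.91], [-0.99, 1.94], [-1.21, 1.42], [-2.12, 2.29], [-1.49, 1.47], [-3.14, 3.14]. Speed limits (rad/s): [2.79, 2.79, 3.14, 3.14, 3.14, 3.14].

### API

Orientations are given as a 3x3 rotation matrix whose columns are the frame's x, y, z axes.
In Python, from bench import env, viewer, nets gives the robot as it stands.
- The arm moves only by the tool carry_out, never from a script. Its argument "steps" is a list of rows, each a list of 7 numbers: the gripper command: -1 is shut, 1 is fully open, values between are in proportion, then the shift along the world's x, y, z in m, then the turn, a rotation vector about the world's x, y, z in rad. A call has 1 to 8 rows; each row shifts and turns the commanded pose from where the row before left it; what a row does not reach is not made up. A row lasts 1/10 s, in which the tool goes at most 50 mm and 8.59 degrees, less where a joint would pass 70% of its speed; a pose out of reach is approached as far as the arm can. A call is refused whole if a number of a shift passes 0.05 or a number of a turn 0.15, either way. A call with a gripper value outside its range is refused whole. The fingers move at their own pace and stop on an object; "force" is the grip in N (left out, the last holds). Time passes only in rows, so rows that do not move let the fingers close. It gives the time, the measured TCP pose, the force and the opening at its end, in the units of the state.
- env.sense(): the state, without advancing time (a new reading comes with each control period).
- viewer.read_camera(name): name is "scene" or "top" or "wrist"; returns the picture (480x640x3 uint8, red, green, blue); there is no depth.
- viewer.camera_params(name): a dict with "camera_matrix" (3x3 intrinsics, pixels), "cam_to_world" (4x4, takes a point from camera to world coordinates). Camera axes: x right, y up, looking along -z (the intrinsics and any distortion apply to the point x, -y, -z); pixel columns grow to the right and rows downward; lengths in m; the calibration is good to about 2 mm. A picture is of the moment at which its call begins: read the wrist's pose just before it. camera_params takes no time and is no camera call; for the wrist camera it gives the pose at the moment of the call.
- env.job_done(): hands the job in, once; it reports no verdict.
Trained networks look in the newest picture that a camera, given by its name, has taken for a name from the list of things; names that differ only in an ending like _2 or _b are one class to them, and where a whole thing is asked for, a point or a joint stands for the part that bears it (a point fixed in the world has none). Each returns a list of dicts, best first, with "conf" (0 to 1); they miss things now and then, are a little off and sometimes report something else, mostly with a low value. They report only what shows in the picture. A call takes as long as a camera call. They do not tell look-alikes from the thing itself.
- nets.cut_out(camera, target): "pixels" (480x640 bool, what is visible of it) and "rect" ([left, top, right, bottom] in pixels, round what is visible of it).
The state is a dict: "t": time; "joint_positions": joint angles; "joint_velocities": joint speeds; "tau": joint torques, N m; "eef_pos": TCP position; "tcp_rot": TCP orientation; "wrist_force": force on the tool from outside, world axes, zero at the start; "torque": the same for the moment, N m; "finger_gap": opening from 0.0 (shut) to 1.0 (fully open).
Only numpy, scipy, OpenCV 4.12 (cv2) and the standard library are available. Lean on these libraries where they do the work, as an engineer would, in place of code of your own. Each camera call takes 0.05 s, during which the arm holds its last target.

## Working session

There is one attempt and no reset: what is moved stays moved. The work goes in short steps, Python scripts to look and compute and a tool call to move; the robot and the scene stay as the last step left them, time stands still between calls to the robot, and variables do not carry over. Pictures are saved under pics/ and viewed, and the job is handed in when it is done.

Besides the shell and the picture viewer there is one more tool, called after ">>>" as a command line: name --pt "numbers of a row" for each row, then --argument value for the rest. carry_out: Moves the arm, as the interface text tells. Its arguments: {"type":"object","properties":{"steps":{"type":"array","items":{"type":"array","items":{"type":"number"}}},"force":{"type":"number"}},"required":["steps"]}

```bash
ls; mkdir -p pics; python3 - <<'E'
from bench import env, viewer, nets
import cv2, numpy as np
np.set_printoptions(precision=4,suppress=True)
for n in ("scene","top","wrist"):
    im=viewer.read_camera(n); cv2.imwrite(f"pics/{n}0.png",im[:,:,::-1])
    p=viewer.camera_params(n); print(n,p)
print(env.sense(), env.tip_reach)
E
```

```text
pics
scene {'camera_matrix': array([[505.4511,   0.    , 327.2684],
       [  0.    , 505.4511, 241.6753],
       [  0.    ,   0.    ,   1.    ]]), 'cam_to_world': array([[ 0.1038, -0.7271,  0.6787,  1.2507],
       [ 0.9945,  0.084 , -0.0621,  0.1112],
       [-0.0118,  0.6814,  0.7318,  0.863 ],
       [ 0.    ,  0.    ,  0.    ,  1.    ]])}
top {'camera_matrix': array([[454.8972,   0.    , 321.363 ],
       [  0.    , 454.8972, 239.104 ],
       [  0.    ,   0.    ,   1.    ]]), 'cam_to_world': array([[-0.0048,  0.9961, -0.0884,  0.4795],
       [-1.    , -0.0049, -0.0006,  0.1908],
       [-0.001 ,  0.0884,  0.9961,  1.2164],
       [ 0.    ,  0.    ,  0.    ,  1.    ]])}
wrist {'camera_matrix': array([[427.8732,   0.    , 329.0281],
       [  0.    , 427.8732, 242.6237],
       [  0.    ,   0.    ,   1.    ]]), 'cam_to_world': array([[ 0.2869,  0.918 ,  0.2739,  0.2185],
       [-0.958 ,  0.2753,  0.0808, -0.4815],
       [-0.0013, -0.2856,  0.9584,  0.3732],
       [ 0.    ,  0.    ,  0.    ,  1.    ]])}
{'t': 0.15, 'joint_positions': array([-1.4078,  0.0486,  0.0979,  1.622 , -0.    ,  1.443 ]), 'joint_velocities': array([ 0.0012, -0.0016,  0.0041,  0.0011, -0.0001,  0.0004]), 'tau': array([  0.0014, -33.9258,  32.0424,   0.0154,  -0.0002,  -0.    ]), 'eef_pos': array([ 0.1504, -0.5025,  0.2524]), 'tcp_rot': array([[ 0.958 ,  0.2867, -0.0003],
       [ 0.2867, -0.958 ,  0.0019],
       [ 0.0002, -0.0019, -1.    ]]), 'wrist_force': array([-0.732 , -0.5151, -0.7226]), 'torque': array([-0.0247,  0.0361, -0.0235]), 'finger_gap': 1.0010368735967428} 0.022
```

View pics/scene0.png

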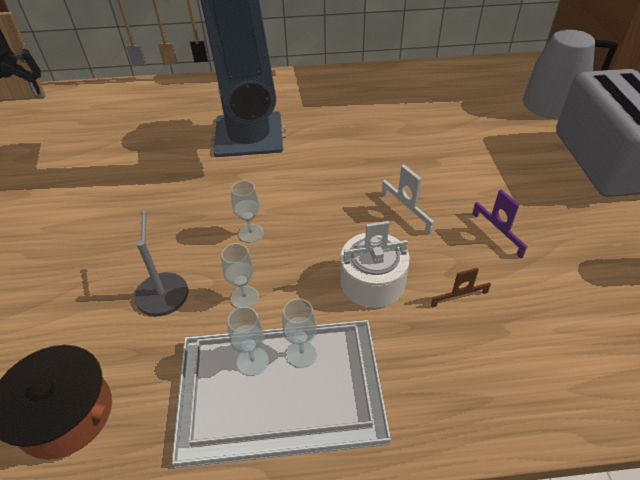

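View pics/top0.png

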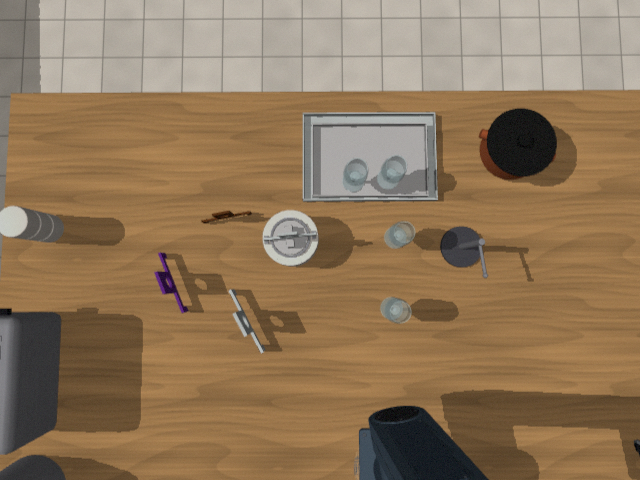

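View pics/wrist0.png

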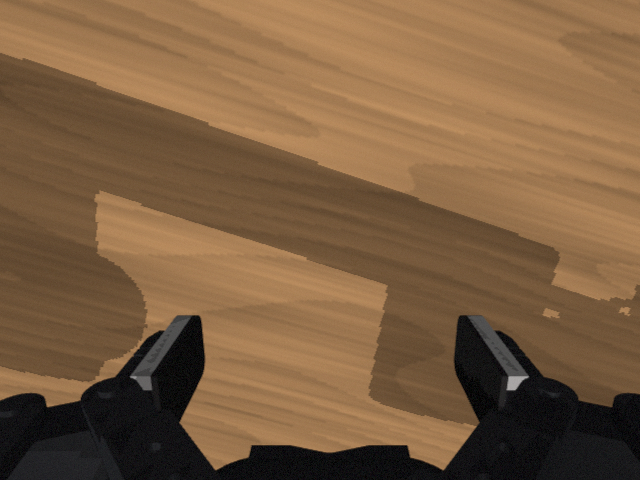

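The silver plates are one on the canister at top (290,237) and a larger loose one at (245,322). There is also a purple one at (170,283) and a brown one at (227,215). The small silver plate on the canister fits the description. I'll confirm it in an enlarged crop.

```bash
python3 - <<'E'
import cv2, numpy as np
s=cv2.imread('pics/scene0.png'); t=cv2.imread('pics/top0.png')
cv2.imwrite('pics/c1.png',np.hstack([cv2.resize(s[210:310,330:430],(400,400),interpolation=2),cv2.resize(t[190:290,240:340],(400,400),interpolation=2)]))
cv2.imwrite('pics/c2.png',np.hstack([cv2.resize(s[200:320,120:220],(400,480),interpolation=2),cv2.resize(t[210:330,420:520],(400,480),interpolation=2)]))
E
```

```text
(no output)
```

View pics/c1.png

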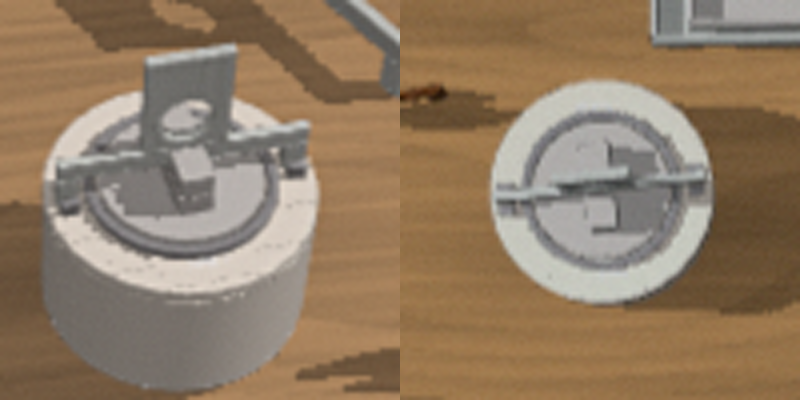

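View pics/c2.png

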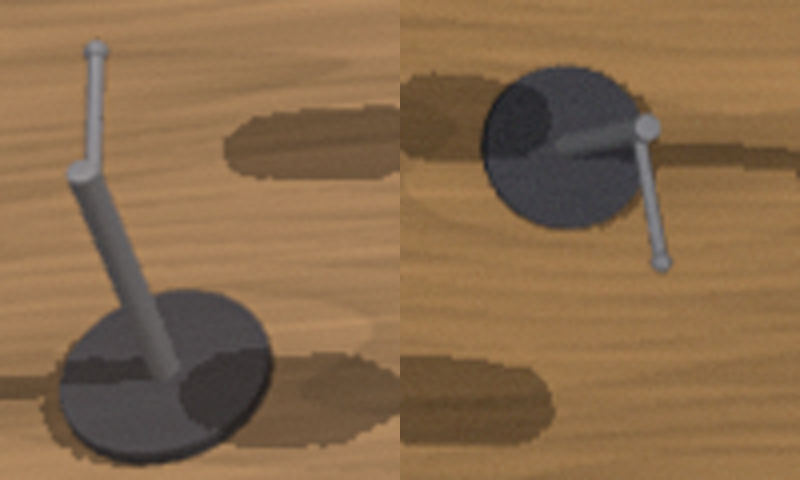

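```bash
cat > h.py <<'E'
import numpy as np, cv2
from bench import env, viewer, nets
np.set_printoptions(precision=4,suppress=True)
P={}
def par(n):
    if n not in P or n=='wrist': P[n]=viewer.camera_params(n)
    return P[n]
def proj(n,X,p=None):
    p=p or par(n); T=p['cam_to_world']; X=np.atleast_2d(X)
    c=(X-T[:3,3])@T[:3,:3]; u=np.c_[c[:,0]/-c[:,2],-c[:,1]/-c[:,2],np.ones(len(c))]
    return (u@p['camera_matrix'].T)[:,:2]
def ray(n,uv,p=None):
    p=p or par(n); T=p['cam_to_world']
    u=np.linalg.solve(p['camera_matrix'],[uv[0],uv[1],1]); d=T[:3,:3]@[u[0],-u[1],-1]
    return T[:3,3],d/np.linalg.norm(d)
def onz(n,uv,z,p=None):
    o,d=ray(n,uv,p); return o+d*(z-o[2])/d[2]
E
python3 - <<'E'
from h import *
out={}
for c in("top","scene"):
    viewer.read_camera(c)
    for t in ("canister","stand","lock_plate","glass_1","cap"):
        for i,r in enumerate(nets.cut_out(c,t)):
            print(c,t,round(r['conf'],2),np.round(r['rect']),r['pixels'].sum()); out[f'{c}_{t}_{i}']=r['pixels']
np.savez('masks.npz',**out)
E
```

```text
top canister 0.63 [262. 208. 319. 268.] 1545
top canister 0.57 [380. 297. 411. 326.] 592
top stand 0.67 [441. 226. 488. 280.] 1397
top stand 0.6 [273. 221. 306. 256.] 748
top lock_plate 0.92 [157. 253. 187. 314.] 525
top lock_plate 0.69 [231. 291. 265. 354.] 435
top lock_plate 0.67 [265. 232. 316. 241.] 176
top lock_plate 0.65 [204. 208. 251. 223.] 230
top lock_plate 0.35 [263. 209. 318. 266.] 1499
top glass_1 0.89 [379. 296. 413. 326.] 685
top glass_1 0.88 [387. 221. 413. 248.] 580
top glass_1 0.87 [340. 160. 367. 192.] 671
top glass_1 0.64 [376. 154. 408. 189.] 701
top cap 0.94 [275. 220. 306. 254.] 673
top cap 0.36 [260. 207. 320. 268.] 1638
scene canister 0.57 [342. 233. 411. 308.] 2868
scene stand 0.94 [132. 211. 189. 316.] 2336
scene lock_plate 0.91 [383. 168. 433. 235.] 974
scene lock_plate 0.76 [345. 224. 407. 261.] 903
scene lock_plate 0.62 [434. 270. 493. 308.] 706
scene lock_plate 0.58 [474. 188. 527. 259.] 1148
scene lock_plate 0.58 [136. 209. 189. 314.] 2307
scene glass_1 0.92 [224. 244. 258. 309.] 1600
scene glass_1 0.76 [230. 305. 266. 376.] 2095
scene glass_1 0.59 [231. 182. 264. 245.] 1338
scene glass_1 0.58 [282. 297. 319. 367.] 1954
scene cap 0.97 [355. 235. 396. 271.] 802
scene cap 0.73 [338. 234. 410. 309.] 2918
```

The crop shows a silver plate upright in the groove of the cap. Its tab top runs about (366,224) to (389,221) in the scene picture. In the top view the stand's ball is at (485,276) and its post top at (482,242).

```bash
cat > fit.py <<'E'
from h import *
from scipy.optimize import least_squares
def R(y): return np.array([[np.cos(y),-np.sin(y),0],[np.sin(y),np.cos(y),0],[0,0,1]])
def fit(name,x0,obs):
    def f(q): 
        r=[]
        for c,L,uv in obs: r+=list(proj(c,R(q[2])@np.array(L)+[q[0],q[1],0])[0]-uv)
        return r
    s=least_squares(f,x0,loss='soft_l1'); print(name,s.x,'yawdeg',np.degrees(s.x[2]));print(np.array(f(s.x)).reshape(-1,2));return s.x
E
python3 - <<'E'
from fit import *
z=.091
# plate: signs: left in scene = -y world (cam x -> +y), left in top = +y
ob=[('scene',(3,-22,z*1e3+92),(366.2,224.5)),('scene',(3,22,z*1e3+92),(389,221.2)),('scene',(3,-65,z*1e3+30),(344.2,250)),('scene',(3,65,z*1e3+30),(406.7,240.5)),
('scene',(3,-65,91),(347,263)),('scene',(3,65,91),(404.2,253)),
('top',(0,65,121),(264.5,237.5)),('top',(0,-65,121),(317,234)),('top',(0,22,183),(279.5,235.8)),('top',(0,-22,183),(297.5,233))]
ob=[(c,np.array(L)/1e3,u) for c,L,u in ob]
fit('plate',[.48,.26,0],ob)
print('canister ctr',onz('top',(290.5,238),.09))
st=[('top',(0,0,12),(461.3,247)),('top',(0,0,166),(482,242)),('top',(-78,0,169),(485.3,275.8)),
('scene',(0,0,166),(141,243)),('scene',(-78,0,169),(144,212)),('scene',(0,0,12),(162,293.75))]
fit('stand',[.46,-.13,0],[(c,np.array(L)/1e3,u) for c,L,u in st])
for uv in [(396,310),(400,235),(353,175),(391,172)]: print('glass top',uv,onz('top',uv,.14))
for uv in [(250,233),(245,297),(252,362),(301,354)]: print('glass foot',uv,onz('scene',uv,.0))
E
```

```text
plate [0.5827 0.2675 0.0984] yawdeg 5.635495344058646
[[-0.187   1.358 ]
 [-0.5597  1.167 ]
 [-0.7445  1.3175]
 [ 0.0591  0.6017]
 [-3.7172 -1.7382]
 [ 1.0456 -1.8976]
 [-1.3982  2.098 ]
 [-0.4048  0.0824]
 [-1.1318 -0.509 ]
 [ 0.051   0.314 ]]
canister ctr [0.5827 0.2681 0.09  ]
stand [ 0.5648 -0.1801  0.0565] yawdeg 3.23462991127503
[[ 0.1438 -0.4408]
 [-0.2268 -0.2357]
 [ 0.0713 -0.327 ]
 [ 0.11   -0.9483]
 [ 0.1507  0.7987]
 [-0.4257 -2.1788]]
glass top (396, 310) [0.4075 0.0173 0.14  ]
glass top (400, 235) [0.584  0.0044 0.14  ]
glass top (353, 175) [0.7295 0.1145 0.14  ]
glass top (391, 172) [0.7364 0.023  0.14  ]
glass foot (250, 233) [0.4012 0.0049 0.    ]
glass foot (245, 297) [ 0.5899 -0.0057  0.    ]
glass foot (252, 362) [0.7467 0.0087 0.    ]
glass foot (301, 354) [0.7398 0.1031 0.    ]
```

>>> carry_out --pt "1 0.024 0.0425 0.008 0 0 0.0765" --pt "1 0.024 0.0425 0.008 0 0 0.0765" --pt "1 0.024 0.0425 0.008 0 0 0.0765" --pt "1 0.024 0.0425 0.008 0 0 0.0765" --pt "1 0.024 0.0425 0.008 0 0 0.0765" --pt "1 0.024 0.0425 0.008 0 0 0.0765" --pt "1 0.024 0.0425 0 0 0 0.0765" --pt "1 0.024 0.0425 0 0 0 0.0765"

```text
t: 1.55
eef_pos: [0.3433, -0.1613, 0.3021]
tcp_rot: [[0.617, 0.787, 0.002], [0.787, -0.617, -0.001], [0.0, 0.002, -1.0]]
wrist_force: [1.7, -0.6, -0.8]
finger_gap: 1.002
```

>>> carry_out --pt "1 0.024 0.0425 0 0 0 0.0765" --pt "1 0.024 0.0425 0 0 0 0.0765" --pt "1 0.024 0.0425 0 0 0 0.0765" --pt "1 0.024 0.0425 0 0 0 0.0765" --pt "1 0.024 0.0425 0 0 0 0.0765" --pt "1 0.024 0.0425 0 0 0 0.0765" --pt "1 0.024 0.0425 0 0 0 0.0765" --pt "1 0.024 0.0425 0 0 0 0.0765"

```text
t: 2.35
eef_pos: [0.5352, 0.1791, 0.3014]
tcp_rot: [[0.052, 0.999, 0.001], [0.999, -0.052, -0.0], [-0.0, 0.001, -1.0]]
wrist_force: [0.9, -1.1, 0.6]
finger_gap: 1.001
```

>>> carry_out --pt "1 0.024 0.0425 0 0 0 0.0765" --pt "1 0.024 0.0425 0 0 0 0.0765" --pt "1 0 0 0 0 0 0" --pt "1 0 0 0 0 0 0" --pt "1 0 0 0 0 0 0"

```text
t: 2.85
eef_pos: [0.5822, 0.2613, 0.3019]
tcp_rot: [[-0.096, 0.995, 0.0], [0.995, 0.096, -0.0], [-0.0, 0.0, -1.0]]
wrist_force: [-0.2, -0.1, 0.7]
finger_gap: 1.001
```

```bash
python3 - <<'E'
from h import *
s=env.sense(); print(s)
p=viewer.camera_params('wrist'); im=viewer.read_camera('wrist'); cv2.imwrite('pics/w1.png',im[:,:,::-1]); np.savez('w1p.npz',**p); print(p['cam_to_world'])
print(proj('wrist',[[.5827,.2675,.183],[.5827-.0,.2675,.121]],p))
E
```

```text
{'t': 2.85, 'joint_positions': array([ 0.3171,  0.3853,  0.5908,  1.7762, -0.0004,  1.7917]), 'joint_velocities': array([-0.0136, -0.0404, -0.0073, -0.0023,  0.0041, -0.0005]), 'tau': array([  0.5221, -43.73  ,  30.6286,  -0.0928,   0.0301,   0.0002]), 'eef_pos': array([0.5822, 0.2613, 0.3019]), 'tcp_rot': array([[-0.096 ,  0.9954,  0.0003],
       [ 0.9954,  0.096 , -0.0003],
       [-0.0004,  0.0002, -1.    ]]), 'wrist_force': array([-0.2033, -0.1319,  0.7075]), 'torque': array([-0.0484, -0.0132, -0.0043]), 'finger_gap': 1.0009355321924198}
[[ 0.9954 -0.092  -0.0281  0.5735]
 [ 0.0962  0.9535  0.2855  0.3343]
 [ 0.0006 -0.2868  0.958   0.4227]
 [ 0.      0.      0.      1.    ]]
[[333.485  235.3286]
 [332.5787 212.0576]]
```

View pics/w1.png

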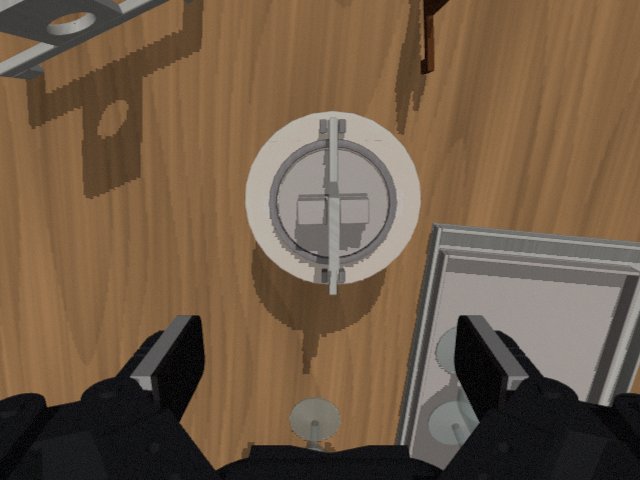

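```bash
python3 - <<'E'
from fit import *
p=dict(np.load('w1p.npz'))
im=cv2.imread('pics/w1.png')
Q=lambda L: R(.0984)@(np.array(L)/1e3)+[.5827,.2675,0]
pts=[(sx*3,sy*65,121) for sx in(-1,1) for sy in(-1,1)]+[(sx*3,sy*22,183) for sx in(-1,1) for sy in(-1,1)]
c=cv2.resize(im[100:300,240:430],None,fx=4,fy=4,interpolation=cv2.INTER_CUBIC)[:, :]
for L in pts:
    u=proj('wrist',Q(L),p)[0]; print(L,u)
    q=((u-[240,100])*4+1.5).astype(int); cv2.circle(c,tuple(q),3,(0,0,255),-1)
c=cv2.resize(c,(570,600)) ; cv2.imwrite('pics/w1c.png',c)
E
```

```text
(-3, -65, 121) [328.6216 295.2832]
(-3, 65, 121) [328.1841 118.1388]
(3, -65, 121) [336.4722 295.2669]
(3, 65, 121) [337.0451 118.1203]
(-3, -22, 183) [328.4205 270.8437]
(-3, 22, 183) [328.2333 197.9883]
(3, -22, 183) [338.477  270.8228]
(3, 22, 183) [338.8128 197.9662]
```

View pics/w1c.png

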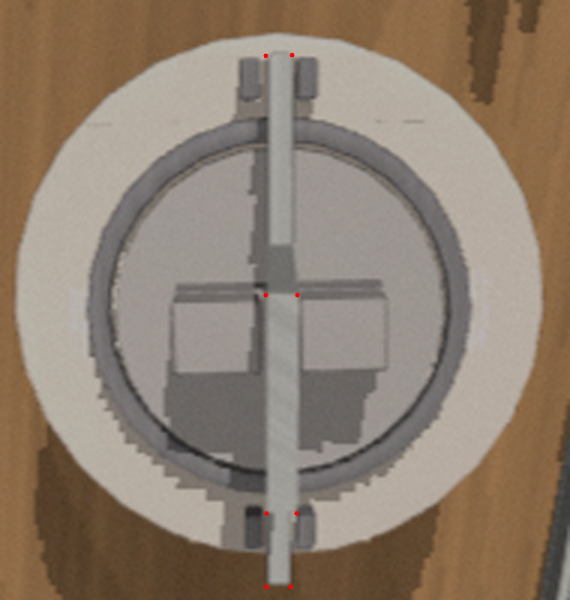

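>>> carry_out --pt "1 0.001 0.006 -0.03 0 0 0" --pt "1 0 0 -0.03 0 0 0" --pt "1 0 0 -0.03 0 0 0" --pt "0.0 0 0 -0.022 0 0 0" --pt "0 0 0 -0.01 0 0 0" --pt "0 0 0 0 0 0 0" --pt "0 0 0 0 0 0 0" --force 60

```text
t: 3.6
eef_pos: [0.584, 0.2676, 0.1815]
tcp_rot: [[-0.096, 0.995, 0.003], [0.995, 0.096, 0.001], [0.001, 0.003, -1.0]]
wrist_force: [0.1, -0.5, 0.9]
finger_gap: 0.506
```

```bash
python3 - <<'E'
from h import *
s=env.sense(); print(s['eef_pos'],s['tcp_rot'],s['finger_gap'])
im=viewer.read_camera('wrist'); cv2.imwrite('pics/w2.png',im[:,:,::-1])
E
```

```text
[0.584  0.2676 0.1815] [[-0.0959  0.9954  0.0027]
 [ 0.9954  0.0959  0.0009]
 [ 0.0006  0.0028 -1.    ]] 0.5056157312332182
```

View pics/w2.png

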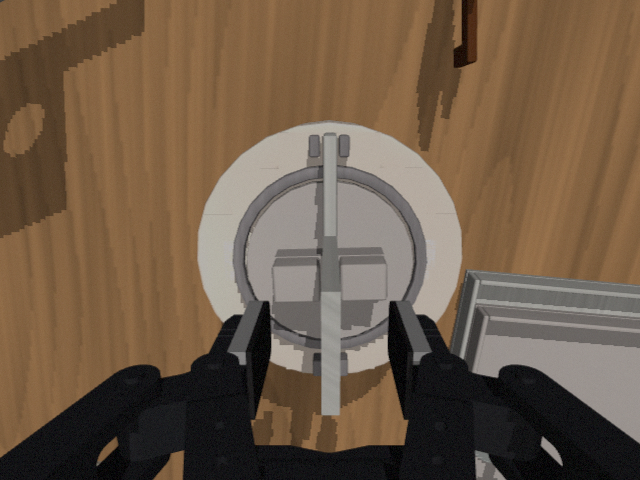

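The tab (x≈330) sits centred between the pads (250 and 408), so I'm closing.

>>> carry_out --pt "-0.5 0 0 -0.001 0 0 0" --pt "-1 0 0 0 0 0 0" --pt "-1 0 0 0 0 0 0" --pt "-1 0 0 0 0 0 0" --pt "-1 0 0 0 0 0 0" --pt "-1 0 0 0 0 0 0" --force 60

```text
t: 4.25
eef_pos: [0.5842, 0.2683, 0.1795]
tcp_rot: [[-0.097, 0.995, 0.002], [0.995, 0.097, 0.001], [0.001, 0.002, -1.0]]
wrist_force: [-0.3, 0.2, 5.1]
finger_gap: 0.059
```

>>> carry_out --pt "-1 0 0 0.01 0 0 0" --pt "-1 0 0 0.02 0 0 0" --pt "-1 0 0 0.03 0 0 0" --pt "-1 0 0 0.03 0 0 0" --pt "-1 0 0 0.03 0 0 0" --pt "-1 0 0 0 0 0 0"

```text
t: 4.85
eef_pos: [0.5846, 0.2684, 0.3035]
tcp_rot: [[-0.097, 0.995, 0.007], [0.995, 0.097, 0.002], [0.002, 0.007, -1.0]]
wrist_force: [0.5, 0.7, 0.1]
finger_gap: 0.059
```

```bash
python3 - <<'E'
from h import *
s=env.sense(); print(s['eef_pos'],s['tcp_rot'],s['finger_gap'],s['wrist_force'])
for c in ('wrist','scene'):
    im=viewer.read_camera(c); cv2.imwrite(f'pics/{c}3.png',im[:,:,::-1])
w=cv2.imread('pics/wrist3.png');s=cv2.imread('pics/scene3.png')
cv2.imwrite('pics/m3.png',np.hstack([cv2.resize(w,(400,300)),cv2.resize(s[120:300,310:550],(400,300))]))
E
```

```text
[0.5846 0.2684 0.3035] [[-0.0969  0.9953  0.007 ]
 [ 0.9953  0.0969  0.0024]
 [ 0.0018  0.0072 -1.    ]] 0.05855429036048924 [0.5378 0.6748 0.0516]
```

View pics/m3.png

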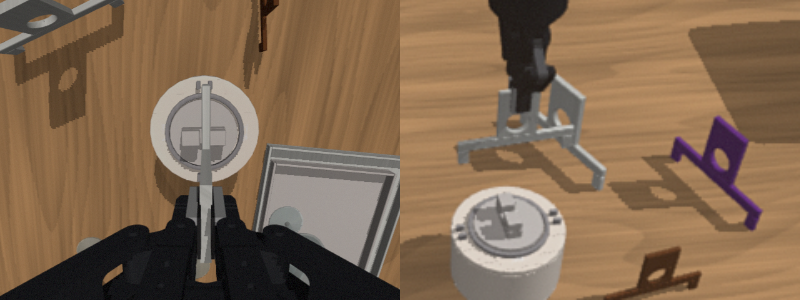

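>>> carry_out --pt "-1 -0.006 -0.02 0 0 0 -0.004" --pt "-1 -0.011 -0.04 0 0 0 -0.004" --pt "-1 -0.011 -0.04 0 0 0 -0.004" --pt "-1 -0.011 -0.04 0 0 0 -0.004" --pt "-1 -0.011 -0.04 0 0 0 -0.004" --pt "-1 -0.011 -0.04 0 0 0 -0.004" --pt "-1 -0.011 -0.04 0 0 0 -0.004" --pt "-1 -0.011 -0.04 0 0 0 -0.004"

```text
t: 5.75
eef_pos: [0.4987, -0.0332, 0.2955]
tcp_rot: [[-0.065, 0.998, -0.005], [0.998, 0.065, 0.001], [0.001, -0.005, -1.0]]
wrist_force: [1.4, -0.8, -0.9]
finger_gap: 0.057
```

>>> carry_out --pt "-1 -0.011 -0.04 0 0 0 -0.004" --pt "-1 -0.011 -0.04 0 0 0 -0.004" --pt "-1 -0.011 -0.04 0 0 0 -0.002" --pt "-1 -0.011 -0.034 0 0 0 0" --pt "-1 0 0 -0.02 0 0 0" --pt "-1 0 0 -0.03 0 0 0" --pt "-1 0 0 -0.03 0 0 0" --pt "-1 0 0 0 0 0 0"

```text
t: 6.55
eef_pos: [0.4521, -0.1837, 0.2103]
tcp_rot: [[-0.054, 0.998, -0.013], [0.998, 0.055, 0.008], [0.009, -0.013, -1.0]]
wrist_force: [-1.1, 0.3, -1.7]
finger_gap: 0.057
```

```bash
python3 - <<'E'
from h import *
s=env.sense(); print(s['eef_pos'],s['tcp_rot'],s['finger_gap'],s['wrist_force'])
for c in ('wrist','scene','top'):
    im=viewer.read_camera(c); cv2.imwrite(f'pics/{c}4.png',im[:,:,::-1])
w=cv2.imread('pics/wrist4.png');s=cv2.imread('pics/scene4.png')
cv2.imwrite('pics/m4.png',np.hstack([cv2.resize(w,(400,300)),cv2.resize(s[150:300,70:270],(400,300))]))
E
```

```text
[ 0.4521 -0.1837  0.2103] [[-0.0544  0.9984 -0.0135]
 [ 0.9985  0.0546  0.0078]
 [ 0.0086 -0.013  -0.9999]] 0.05696639357324463 [-1.1309  0.2794 -1.6719]
```

View pics/m4.png

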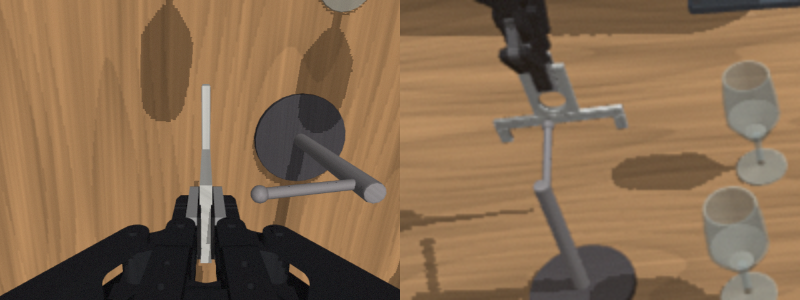

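```bash
python3 - <<'E'
from h import *
p=viewer.camera_params('wrist')
print('tip pred',[0.5648-.078*np.cos(.0565),-.1801-.078*np.sin(.0565)])
im=cv2.imread('pics/wrist4.png'); 
cv2.imwrite('pics/w4c.png',cv2.resize(im[120:360,290:640],None,fx=2.2,fy=2.2,interpolation=2))
s=cv2.imread('pics/scene4.png'); c=cv2.resize(s[165:265,100:200],(600,600),interpolation=2)
def m(X,col): 
    q=((proj('scene',X)[0]-[100,165])*6+2.5).astype(int); cv2.circle(c,tuple(q),4,col,-1)
y=.0565
m([0.5648-.078*np.cos(y),-.1801-.078*np.sin(y),.169],(0,0,255))
e=np.array([.4521,-.1837-.0008,.2103-.0395]); m(e,(0,255,0))
cv2.imwrite('pics/s4c.png',c)
E
```

```text
tip pred [np.float64(0.4869244646345287), np.float64(-0.18450465566659122)]
```

View pics/w4c.png

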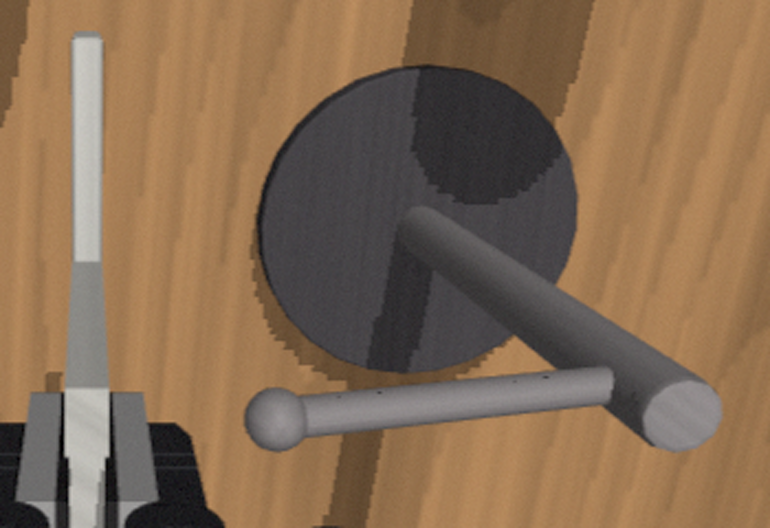

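View pics/s4c.png

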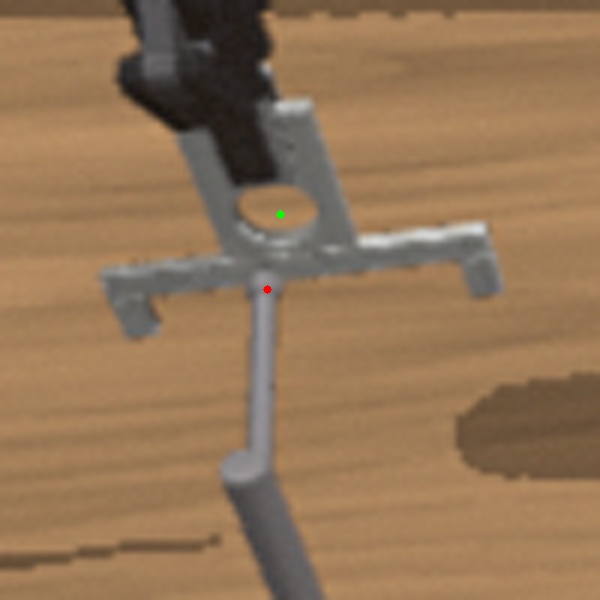

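```bash
python3 - <<'E'
from h import *
from scipy.optimize import least_squares
p=viewer.camera_params('wrist'); print(env.sense()['eef_pos'])
uv={'wrist':(290+275/2.2,120+419/2.2),'scene':(100+265/6,165+281/6),'top':(485.3,275.8)}
print(onz('wrist',uv['wrist'],.169,p))
s=least_squares(lambda X: np.concatenate([(proj(c,X,p if c=='wrist' else None)[0]-u) for c,u in uv.items()]),[.487,-.18,.169]);print(s.x,s.fun)
# post top and plate tab
w=lambda a,b:(290+a/2.2,120+b/2.2)
print('posttop',onz('wrist',w(682,415),.166,p),'root?',onz('wrist',w(610,384),.150,p))
eye_z=.2103-.0395
print('crossbar far end top',onz('wrist',w(88,37),eye_z-.019,p),'tab top mid near', onz('wrist',w(87,390),eye_z+.0,p))
E
```

```text
[ 0.4563 -0.1857  0.2183]
[ 0.4925 -0.1921  0.169 ]
[ 0.4901 -0.1872  0.1785] [-0.14   -1.1977 -2.9128 -1.3173  2.6618 -1.751 ]
posttop [ 0.5749 -0.1881  0.166 ] root? [ 0.569  -0.1886  0.15  ]
crossbar far end top [ 0.4515 -0.1216  0.1518] tab top mid near [ 0.455  -0.1872  0.1708]
```

The arm was still settling, so I'm retaking the pictures at rest.

>>> carry_out --pt "-1 0 0 0 0 0 0" --pt "-1 0 0 0 0 0 0" --pt "-1 0 0 0 0 0 0"

```text
t: 7.0
eef_pos: [0.4573, -0.1863, 0.2198]
tcp_rot: [[-0.055, 0.998, 0.002], [0.998, 0.055, -0.001], [-0.001, 0.002, -1.0]]
wrist_force: [-0.2, -0.2, -0.7]
finger_gap: 0.054
```

```bash
cat > snap.py <<'E'
from h import *
def snap(tag):
    s=env.sense(); print(s['t'],s['eef_pos'],s['finger_gap'],s['wrist_force'],s['torque']); print(s['tcp_rot'])
    out={}
    for c in ('wrist','scene','top'):
        p=viewer.camera_params(c); im=viewer.read_camera(c); cv2.imwrite(f'pics/{c}{tag}.png',im[:,:,::-1])
        if c=='wrist': np.savez(f'wp{tag}.npz',**p)
    return s
E
python3 - <<'E'
from snap import *
snap('5'); print(env.sense()['eef_pos'])
im=cv2.imread('pics/wrist5.png'); 
a=cv2.resize(im[120:360,290:640],None,fx=1.7,fy=1.7,interpolation=2)
s=cv2.imread('pics/scene5.png'); c=cv2.resize(s[165:265,100:200],(600,600),interpolation=2)
cv2.imwrite('pics/w5c.png',a);cv2.imwrite('pics/s5c.png',c)
E
```

```text
7.0 [ 0.4573 -0.1863  0.2198] 0.05361773371041113 [-0.2041 -0.2169 -0.6786] [ 0.0502 -0.0089  0.0148]
[[-0.0552  0.9985  0.0023]
 [ 0.9985  0.0552 -0.0014]
 [-0.0015  0.0023 -1.    ]]
[ 0.4568 -0.1861  0.219 ]
```

View pics/w5c.png

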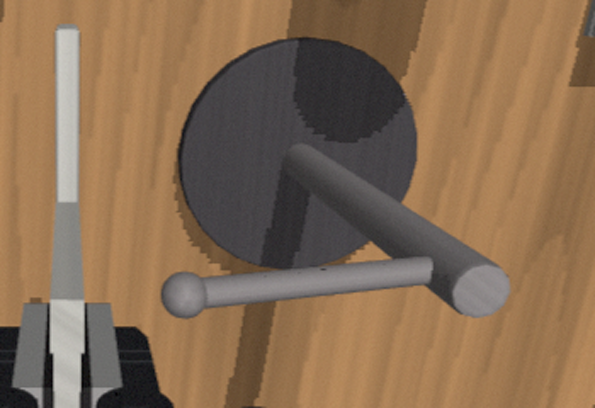

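View pics/s5c.png

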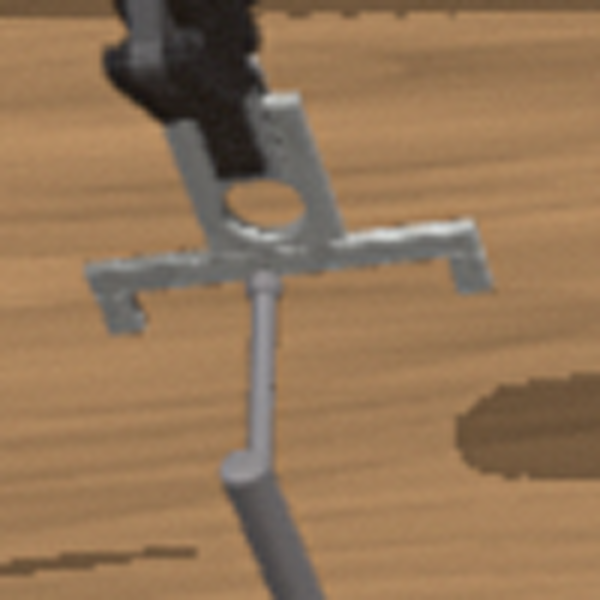

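```bash
python3 - <<'E'
from fit import *
p=dict(np.load('wp5.npz'))
w=lambda a,b:(290+a/1.7,120+b/1.7)
uv={'wrist':w(184,295),'scene':(100+264/6-.4,165+284/6-.4),'top':(485.3,275.8)}
for cs in (['wrist','scene'],['wrist','top'],['scene','top'],['wrist','scene','top']):
    s=least_squares(lambda X: np.concatenate([(proj(c,X,p if c=='wrist' else None)[0]-uv[c]) for c in cs]),[.487,-.18,.169]);print(cs,s.x,s.fun)
print('wrist@z',onz('wrist',uv['wrist'],.169,p),'scene@z',onz('scene',uv['scene'],.169),'top@z',onz('top',uv['top'],.169))
print('posttop wrist',onz('wrist',w(482,292),.166,p))
print('far end',onz('wrist',w(67,27),.2195-.0395-.019,p))
# eye from scene assuming x
S=lambda a,b:(100+a/6-.4,165+b/6-.4)
o,d=ray('scene',S(265,204)); X=o+d*(.4573-o[0])/d[0]; print('eye at x=.4573:',X, 'tcp-based',.2195-.0395)
for q in [(88,262),(470,222)]:
    o,d=ray('scene',S(*q)); print('crossbar ends',o+d*(.4573-o[0])/d[0])
E
```

```text
['wrist', 'scene'] [ 0.4857 -0.1854  0.1703] [-0.0003  0.0065  0.0279  0.0057]
['wrist', 'top'] [ 0.4857 -0.1855  0.17  ] [ 0.0467 -0.1261  0.643   0.1889]
['scene', 'top'] [ 0.4862 -0.1846  0.1706] [ 0.3259  0.0382  0.3773 -0.037 ]
['wrist', 'scene', 'top'] [ 0.4857 -0.1854  0.1702] [ 0.0496 -0.1121  0.0541  0.0156  0.6388  0.2119]
wrist@z [ 0.4859 -0.1859  0.169 ] scene@z [ 0.4842 -0.186   0.169 ] top@z [ 0.4862 -0.1844  0.169 ]
posttop wrist [ 0.5638 -0.1822  0.166 ]
far end [ 0.4524 -0.1215  0.161 ]
eye at x=.4573: [ 0.4573 -0.1863  0.1806] tcp-based 0.18
crossbar ends [ 0.4573 -0.2508  0.1609]
crossbar ends [ 0.4573 -0.1217  0.1655]
```

>>> carry_out --pt "-1 0 0 -0.005 0 0 0" --pt "-1 0 0.0005 -0.0045 0 0 0" --pt "-1 0 0 0 0 0 0" --pt "-1 0.01 0 0 0 0 0" --pt "-1 0.015 0 0 0 0 0" --pt "-1 0.01 0 0 0 0 0" --pt "-1 0 0 0 0 0 0" --pt "-1 0 0 0 0 0 0"

```text
t: 7.95
eef_pos: [0.4916, -0.1854, 0.2086]
tcp_rot: [[-0.055, 0.998, -0.001], [0.998, 0.055, 0.0], [0.0, -0.001, -1.0]]
wrist_force: [-0.5, 0.4, -0.8]
finger_gap: 0.062
```

```bash
python3 - <<'E'
from snap import *
snap('6'); print(env.sense()['eef_pos'])
im=cv2.imread('pics/wrist6.png'); 
a=cv2.resize(im[120:420,250:550],(400,400),interpolation=2)
s=cv2.imread('pics/scene6.png'); c=cv2.resize(s[165:265,100:200],(400,400),interpolation=2)
cv2.imwrite('pics/m6.png',np.hstack([a,c]))
E
```

```text
7.95 [ 0.4916 -0.1854  0.2086] 0.06181470482488567 [-0.4885  0.4489 -0.7961] [ 0.0188 -0.0085 -0.0423]
[[-0.0553  0.9985 -0.0008]
 [ 0.9985  0.0553  0.0002]
 [ 0.0002 -0.0008 -1.    ]]
[ 0.4912 -0.1854  0.2089]
```

View pics/m6.png

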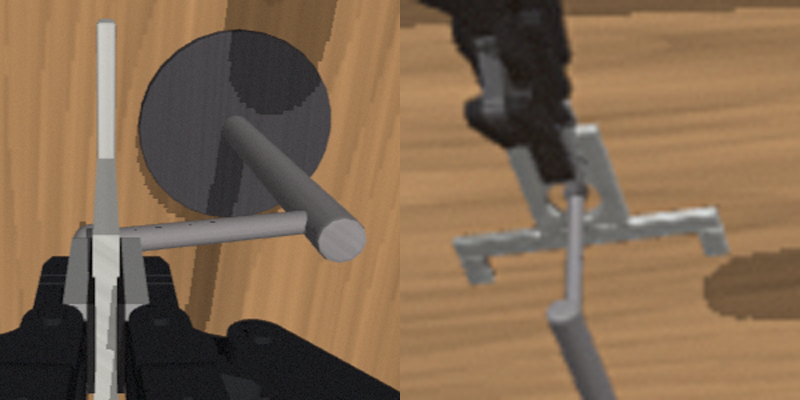

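The ball is through the eye in both views, so I'm moving further along the peg.

>>> carry_out --pt "-1 0.01 0.0005 -0.002 0 0 0" --pt "-1 0.012 0.0005 -0.003 0 0 0" --pt "-1 0.01 0.0005 -0.003 0 0 0" --pt "-1 0 0 -0.004 0 0 0" --pt "-1 0 0 -0.004 0 0 0" --pt "-1 0 0 0 0 0 0" --pt "-1 0 0 0 0 0 0"

```text
t: 8.8
eef_pos: [0.5231, -0.1839, 0.1925]
tcp_rot: [[-0.055, 0.998, -0.001], [0.998, 0.055, 0.0], [0.0, -0.001, -1.0]]
wrist_force: [0.2, -0.2, -0.1]
finger_gap: 0.056
```

```bash
python3 - <<'E'
from snap import *
snap('7'); print(env.sense()['eef_pos'])
im=cv2.imread('pics/wrist7.png'); 
a=cv2.resize(im[120:420,250:550],(400,400),interpolation=2)
s=cv2.imread('pics/scene7.png'); c=cv2.resize(s[165:265,100:200],(400,400),interpolation=2)
cv2.imwrite('pics/m7.png',np.hstack([a,c]))
E
```

```text
8.8 [ 0.5231 -0.1839  0.1925] 0.05609651553730727 [ 0.2332 -0.2317 -0.1303] [ 0.0166 -0.0135  0.0639]
[[-0.0548  0.9985 -0.0008]
 [ 0.9985  0.0548  0.0003]
 [ 0.0003 -0.0007 -1.    ]]
[ 0.5235 -0.184   0.1932]
```

View pics/m7.png

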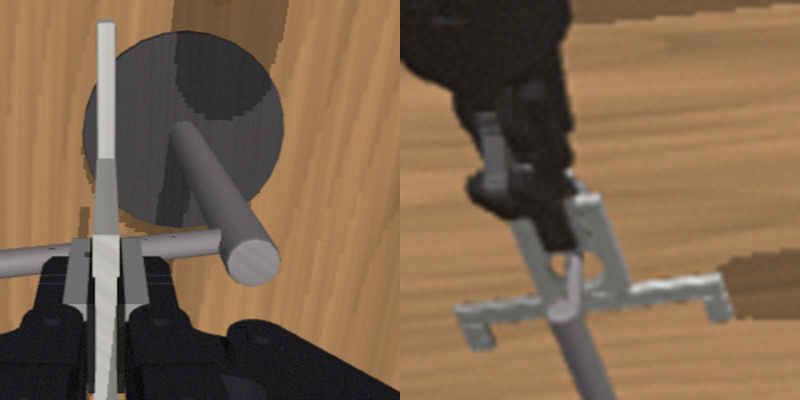

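>>> carry_out --pt "-1 0 0 -0.0015 0 0 0" --pt "-0.8 0 0 0 0 0 0" --pt "-0.7 0 0 0 0 0 0" --pt "-0.65 0 0 0 0 0 0" --pt "-0.65 0 0 0 0 0 0" --pt "-0.65 0 0 0 0 0 0" --pt "-0.65 0 0 0 0 0 0" --force 20

```text
t: 9.65
eef_pos: [0.5235, -0.184, 0.1913]
tcp_rot: [[-0.055, 0.998, 0.0], [0.998, 0.055, -0.0], [-0.0, 0.0, -1.0]]
wrist_force: [-0.5, -0.2, 0.2]
finger_gap: 0.174
```

```bash
python3 - <<'E'
from snap import *
snap('8'); print(env.sense()['eef_pos'])
im=cv2.imread('pics/wrist8.png'); 
a=cv2.resize(im[120:420,250:550],(400,400),interpolation=2)
s=cv2.imread('pics/scene8.png'); c=cv2.resize(s[165:265,100:200],(400,400),interpolation=2)
cv2.imwrite('pics/m8.png',np.hstack([a,c]))
E
```

```text
9.65 [ 0.5235 -0.184   0.1913] 0.1743211876831119 [-0.4625 -0.2031  0.2137] [0.0249 0.0362 0.0121]
[[-0.055   0.9985  0.0001]
 [ 0.9985  0.055  -0.    ]
 [-0.      0.0001 -1.    ]]
[ 0.5235 -0.184   0.1913]
```

View pics/m8.png

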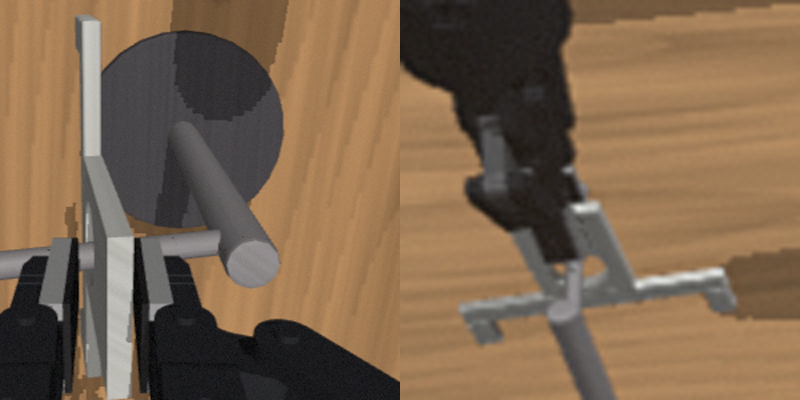

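>>> carry_out --pt "-0.6 0.004 0 0.001 0 0 0" --pt "-0.6 0 0 0 0 0 0" --pt "-0.6 0 0 0.005 0 0 0" --pt "-0.6 0 0 0.008 0 0 0" --pt "-0.6 0 0 0.012 0 0 0" --pt "-0.6 0 0 0.015 0 0 0" --pt "-0.6 0 0 0.02 0 0 0" --pt "-0.6 0 0 0.02 0 0 0"

```text
t: 10.6
eef_pos: [0.5275, -0.184, 0.2742]
tcp_rot: [[-0.055, 0.998, 0.001], [0.998, 0.055, -0.0], [-0.001, 0.001, -1.0]]
wrist_force: [0.1, -0.8, -0.3]
finger_gap: 0.201
```

```bash
python3 - <<'E'
from snap import *
snap('9'); print(env.sense()['eef_pos'])
im=cv2.imread('pics/wrist9.png'); 
a=cv2.resize(im,(400,400),interpolation=2)
s=cv2.imread('pics/scene9.png'); c=cv2.resize(s[165:265,100:200],(400,400),interpolation=2)
cv2.imwrite('pics/m9.png',np.hstack([a,c]))
E
```

```text
10.6 [ 0.5275 -0.184   0.2742] 0.2007483295760237 [ 0.1243 -0.8465 -0.3332] [ 0.0361 -0.0193 -0.081 ]
[[-0.0549  0.9985  0.001 ]
 [ 0.9985  0.0549 -0.0005]
 [-0.0005  0.0009 -1.    ]]
[ 0.5286 -0.1845  0.2751]
```

View pics/m9.png

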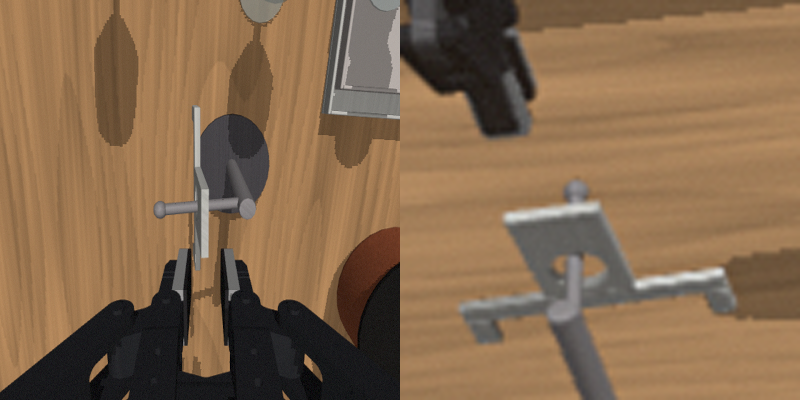

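The plate hangs by its eye mid-peg, with the ball visible in front of it and the fingers clear. Next is the cap.

>>> carry_out --pt "-0.6 0.002 0.015 0.03 0 0 0.13" --pt "-0.6 0.005 0.04 0 0 0 0.145" --pt "-0.6 0.005 0.04 0 0 0 0.145" --pt "-0.6 0.005 0.04 0 0 0 0.145" --pt "-0.6 0.005 0.04 0 0 0 0.145" --pt "-0.6 0.005 0.04 0 0 0 0.145" --pt "-0.6 0.005 0.04 0 0 0 0.145" --pt "-0.6 0.005 0.04 0 0 0 0.145"

```text
t: 11.55
eef_pos: [0.5641, 0.1127, 0.3011]
tcp_rot: [[-0.934, 0.357, -0.002], [0.357, 0.934, -0.0], [0.002, -0.001, -1.0]]
wrist_force: [1.3, -0.9, 0.3]
finger_gap: 0.197
```

>>> carry_out --pt "-0.2 0.005 0.04 0 0 0 0.145" --pt "-0.2 0.005 0.04 0 0 0 0.145" --pt "-0.2 0.005 0.04 0 0 0 0.145" --pt "-0.2 0.004 0.037 0 0 0 0.04" --pt "-0.2 0 0 0 0 0 0" --pt "-0.2 0 0 0 0 0 0" --pt "-0.2 0 0 0 0 0 0" --pt "-0.2 0 0 0 0 0 0"

```text
t: 12.35
eef_pos: [0.5836, 0.2668, 0.3024]
tcp_rot: [[-0.995, -0.102, -0.0], [-0.102, 0.995, -0.0], [0.0, -0.0, -1.0]]
wrist_force: [-0.8, -1.1, -0.3]
finger_gap: 0.402
```

```bash
python3 - <<'E'
from snap import *
s=snap('10'); print(env.sense()['eef_pos'],s['joint_positions'])
im=cv2.imread('pics/wrist10.png'); cv2.imwrite('pics/w10c.png',cv2.resize(im[60:360,130:530],(800,600),interpolation=2))
E
```

```text
12.35 [0.5836 0.2668 0.3024] 0.40213833765469426 [-0.7842 -1.0675 -0.3432] [-0.0087  0.0246  0.0251]
[[-0.9948 -0.1022 -0.0001]
 [-0.1022  0.9948 -0.0003]
 [ 0.0001 -0.0003 -1.    ]]
[0.5837 0.267  0.3028] [ 0.3244  0.397   0.6071  1.7811 -0.0002  0.222 ]
```

View pics/w10c.png

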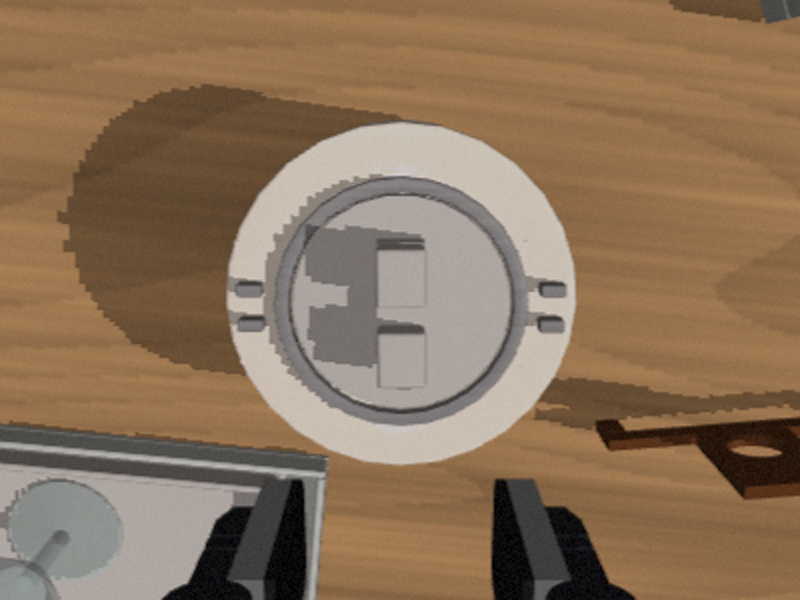

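```bash
python3 - <<'E'
from h import *
p=dict(np.load('wp10.npz')); w=lambda a,b:(130+a/2,60+b/2)
print('bar',onz('wrist',w(402,250),.123,p),onz('wrist',w(403,386),.123,p))
print('deck',onz('wrist',w(401.5,294),.09,p),'lugs',onz('wrist',w(250,306),.099,p),onz('wrist',w(551,307),.099,p))
E
```

```text
bar [0.5565 0.2657 0.123 ] [0.6065 0.2713 0.123 ]
deck [0.5791 0.268  0.09  ] lugs [0.5879 0.2099 0.099 ] [0.5763 0.3259 0.099 ]
```

>>> carry_out --pt "-0.3 -0.0018 0.0015 -0.03 0 0 0" --pt "-0.3 0 0 -0.04 0 0 0" --pt "-0.3 0 0 -0.04 0 0 0" --pt "-0.3 0 0 -0.035 0 0 0" --pt "-0.3 0 0 -0.02 0 0 0" --pt "-0.3 0 0 -0.01 0 0 0" --pt "-0.3 0 0 0 0 0 0" --pt "-0.3 0 0 0 0 0 0" --force 50

```text
t: 13.3
eef_pos: [0.5826, 0.2696, 0.1289]
tcp_rot: [[-0.995, -0.104, 0.002], [-0.104, 0.995, 0.001], [-0.002, 0.001, -1.0]]
wrist_force: [1.2, 0.4, 0.2]
finger_gap: 0.352
```

```bash
python3 - <<'E'
from snap import *
s=snap('11'); print(env.sense()['eef_pos'])
im=cv2.imread('pics/wrist11.png'); s=cv2.imread('pics/scene11.png')
cv2.imwrite('pics/m11.png',np.hstack([cv2.resize(im,(400,300)),cv2.resize(s[200:320,310:470],(400,300))]))
E
```

```text
13.3 [0.5826 0.2696 0.1289] 0.35243368393845964 [1.1612 0.4166 0.1563] [ 0.0249 -0.0001  0.0267]
[[-0.9946 -0.1036  0.0022]
 [-0.1036  0.9946  0.0008]
 [-0.0023  0.0005 -1.    ]]
[0.5831 0.27   0.1298]
```

View pics/m11.png

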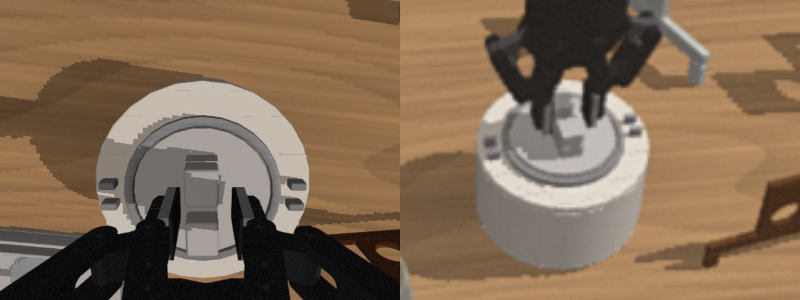

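>>> carry_out --pt "-0.3 -0.001 -0.0015 -0.005 0 0 0" --pt "-0.4 0 0 0 0 0 0" --pt "-0.6 0 0 0 0 0 0" --pt "-1 0 0 0 0 0 0" --pt "-1 0 0 0 0 0 0" --pt "-1 0 0 0 0 0 0" --pt "-1 0 0 0 0 0 0" --force 50

```text
t: 14.15
eef_pos: [0.5807, 0.268, 0.1224]
tcp_rot: [[-0.995, -0.104, -0.0], [-0.104, 0.995, 0.0], [0.0, 0.0, -1.0]]
wrist_force: [-0.4, -0.8, 0.7]
finger_gap: 0.198
```

```bash
python3 - <<'E'
from snap import *
s=snap('12')
E
```

```text
14.15 [0.5807 0.268  0.1224] 0.19798127296844134 [-0.4323 -0.7982  0.7045] [-0.0141  0.0978 -0.0386]
[[-0.9946 -0.104  -0.0001]
 [-0.104   0.9946  0.    ]
 [ 0.0001  0.     -1.    ]]
```

>>> carry_out --pt "-1 0 0 0 0 0 0.04" --pt "-1 0 0 0 0 0 0.04" --pt "-1 0 0 0 0 0 0.04" --pt "-1 0 0 0 0 0 0.04" --pt "-1 0 0 0 0 0 0.04" --pt "-1 0 0 0 0 0 0" --pt "-1 0 0 0 0 0 0"

```text
t: 15.0
eef_pos: [0.581, 0.2681, 0.1225]
tcp_rot: [[-0.954, -0.299, 0.001], [-0.299, 0.954, 0.0], [-0.001, -0.0, -1.0]]
wrist_force: [-0.1, -0.0, 0.8]
finger_gap: 0.195
```

```bash
python3 - <<'E'
from snap import *
s=snap('13'); print(s['tau'])
R=s['tcp_rot']; print(np.degrees(np.arctan2(R[1,1],R[0,1])))
E
```

```text
15.0 [0.581  0.2681 0.1225] 0.19460617590097243 [-0.0605 -0.0023  0.7701] [-0.0472 -0.0834  0.0185]
[[-0.9543 -0.2989  0.0006]
 [-0.2989  0.9543  0.0001]
 [-0.0006 -0.0001 -1.    ]]
[  0.1244 -44.8725  31.4562   0.1091   0.0594   0.0217]
107.38953761732016
```

It turned 11° counter-clockwise with almost no torque. That is past the 9° stop, so this is the way it gives; I'm continuing.

>>> carry_out --pt "-1 0 0 0 0 0 0.06" --pt "-1 0 0 0 0 0 0.1" --pt "-1 0 0 0 0 0 0.1" --pt "-1 0 0 0 0 0 0" --pt "-1 0 0 0 0 0 0"

```text
t: 15.65
eef_pos: [0.5811, 0.2674, 0.1224]
tcp_rot: [[-0.846, -0.533, 0.001], [-0.533, 0.846, -0.001], [0.0, -0.001, -1.0]]
wrist_force: [1.4, -2.3, 0.7]
finger_gap: 0.194
```

```bash
python3 - <<'E'
from snap import *
s=snap('14'); R=s['tcp_rot']; print(np.degrees(np.arctan2(R[1,1],R[0,1])))
im=cv2.imread('pics/wrist14.png'); s=cv2.imread('pics/scene14.png')
cv2.imwrite('pics/m14.png',np.hstack([cv2.resize(im,(400,300)),cv2.resize(s[200:320,310:470],(400,300))]))
E
```

```text
15.65 [0.5811 0.2674 0.1224] 0.19427479435464975 [ 1.3758 -2.3456  0.6827] [-0.4433 -0.2331  0.024 ]
[[-0.8464 -0.5325  0.0007]
 [-0.5325  0.8464 -0.0012]
 [ 0.0001 -0.0013 -1.    ]]
122.17627936006154
```

View pics/m14.png

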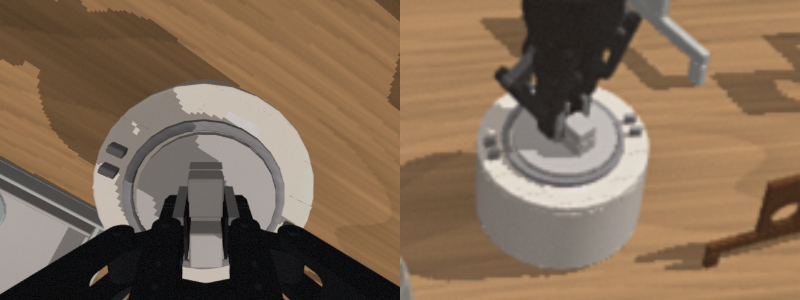

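>>> carry_out --pt "-1 0 0 0 0 0 0.08" --pt "-1 0 0 0 0 0 0.11" --pt "-1 0 0 0 0 0 0.11" --pt "-1 0 0 0 0 0 0.11" --pt "-1 0 0 0 0 0 0.11" --pt "-1 0 0 0 0 0 0.11" --pt "-1 0 0 0 0 0 0.11" --pt "-1 0 0 0 0 0 0.1"

```text
t: 16.6
eef_pos: [0.5831, 0.2665, 0.1227]
tcp_rot: [[-0.165, -0.986, 0.005], [-0.986, 0.165, -0.003], [0.002, -0.005, -1.0]]
wrist_force: [5.8, -4.5, -0.9]
finger_gap: 0.201
```

>>> carry_out --pt "-1 0 0 0 0 0 0.1" --pt "-1 0 0 0 0 0 0.06" --pt "-1 0 0 0 0 0 0" --pt "-1 0 0 0 0 0 0" --pt "-1 0 0 0 0 0 0"

```text
t: 17.1
eef_pos: [0.5832, 0.2663, 0.1227]
tcp_rot: [[-0.009, -1.0, 0.005], [-1.0, 0.009, -0.003], [0.003, -0.005, -1.0]]
wrist_force: [3.9, -4.6, 1.0]
finger_gap: 0.201
```

```bash
python3 - <<'E'
from snap import *
s=snap('15'); R=s['tcp_rot']; print(np.degrees(np.arctan2(R[1,1],R[0,1])),s['joint_positions'])
im=cv2.imread('pics/wrist15.png'); s=cv2.imread('pics/scene15.png')
cv2.imwrite('pics/m15.png',np.hstack([cv2.resize(im,(400,300)),cv2.resize(s[200:320,310:470],(400,300))]))
E
```

```text
17.1 [0.5832 0.2663 0.1227] 0.2012729734232769 [ 3.9355 -4.6314  0.9927] [-1.1197 -1.2877 -0.0377]
[[-0.0095 -0.9999  0.0051]
 [-0.9999  0.0094 -0.0034]
 [ 0.0034 -0.0052 -1.    ]]
179.45876370827852 [ 0.326   0.3556  0.1947  1.4061 -0.0049 -1.2353]
```

View pics/m15.png

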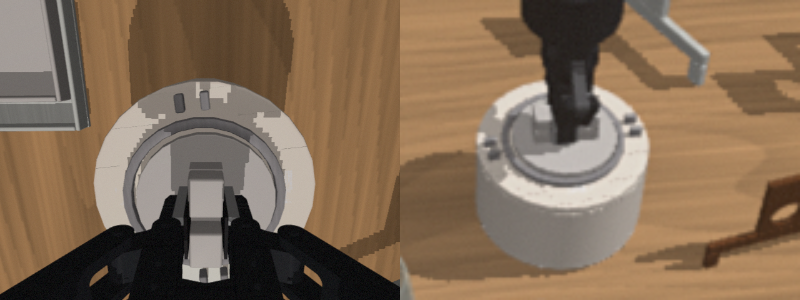

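>>> carry_out --pt "-1 0.001 -0.001 0 0 0 0.03" --pt "-1 0 0 0 0 0 0" --pt "-1 0 0 0.003 0 0 0" --pt "-1 0 0 0.004 0 0 0" --pt "-1 0 0 0.005 0 0 0" --pt "-1 0 0 0.006 0 0 0" --pt "-1 0 0 0 0 0 0" --force 60

```text
t: 17.95
eef_pos: [0.5813, 0.2678, 0.1412]
tcp_rot: [[0.024, -1.0, -0.0], [-1.0, -0.024, 0.001], [-0.001, 0.0, -1.0]]
wrist_force: [-0.5, -0.6, -0.6]
finger_gap: 0.198
```

```bash
python3 - <<'E'
from snap import *
s=snap('16')
im=cv2.imread('pics/wrist16.png'); s=cv2.imread('pics/scene16.png')
cv2.imwrite('pics/m16.png',np.hstack([cv2.resize(im,(400,300)),cv2.resize(s[200:320,310:470],(400,300))]))
E
```

```text
17.95 [0.5813 0.2678 0.1412] 0.19805842677715776 [-0.5487 -0.5984 -0.6   ] [-0.0228  0.0082  0.0107]
[[ 0.0237 -0.9997 -0.0003]
 [-0.9997 -0.0237  0.0014]
 [-0.0014  0.0003 -1.    ]]
```

View pics/m16.png

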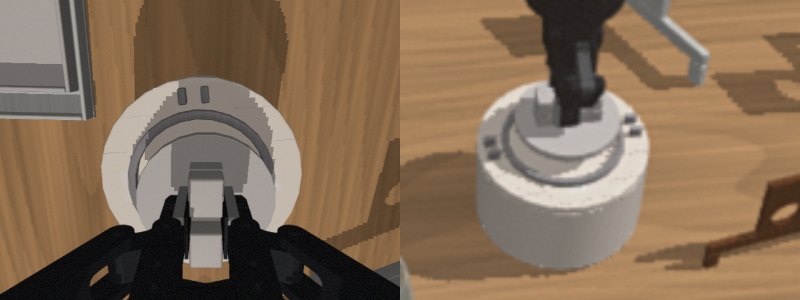

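>>> carry_out --pt "-1 0 0 0.01 0 0 0" --pt "-1 0 0 0.025 0 0 0" --pt "-1 0 0 0.03 0 0 0" --pt "-1 0 0 0.03 0 0 0" --pt "-1 0 0 0.02 0 0 0" --pt "-1 0 0 0.005 0 0 0" --pt "-1 0 0 0 0 0 0" --pt "-1 0 0 0 0 0 0"

```text
t: 18.9
eef_pos: [0.5812, 0.2669, 0.2588]
tcp_rot: [[0.023, -1.0, -0.002], [-1.0, -0.023, -0.001], [0.001, 0.002, -1.0]]
wrist_force: [0.1, 0.7, -2.2]
finger_gap: 0.192
```

>>> carry_out --pt "-1 0 0 0 0 0 0" --pt "-1 0 0 0 0 0 0" --pt "-1 0 0 0 0 0 0" --pt "-1 0 0 0 0 0 0" --pt "-1 0 0 0 0 0 0" --pt "-1 0 0 0 0 0 0"

```text
t: 19.5
eef_pos: [0.5817, 0.267, 0.2603]
tcp_rot: [[0.023, -1.0, 0.0], [-1.0, -0.023, 0.0], [-0.0, -0.0, -1.0]]
wrist_force: [0.3, 0.1, -2.4]
finger_gap: 0.194
```

```bash
python3 - <<'E'
from snap import *
s=snap('17')
s=cv2.imread('pics/scene17.png'); cv2.imwrite('pics/s17.png',cv2.resize(s[120:420,100:480],(760,600),interpolation=2))
t0=cv2.imread('pics/top0.png').astype(int);t1=cv2.imread('pics/top17.png').astype(int)
viewer.read_camera('top')
for r in nets.cut_out('top','glass_1'): print(round(r['conf'],2),np.round(r['rect']))
E
```

```text
19.5 [0.5817 0.267  0.2603] 0.19361957291165824 [ 0.2693  0.0672 -2.3549] [ 0.0604 -0.008   0.0333]
[[ 0.0234 -0.9997  0.0001]
 [-0.9997 -0.0234  0.    ]
 [-0.     -0.0001 -1.    ]]
0.86 [386. 222. 418. 249.]
0.68 [376. 152. 406. 191.]
0.64 [342. 158. 369. 193.]
0.6 [379. 300. 412. 326.]
```

View pics/s17.png

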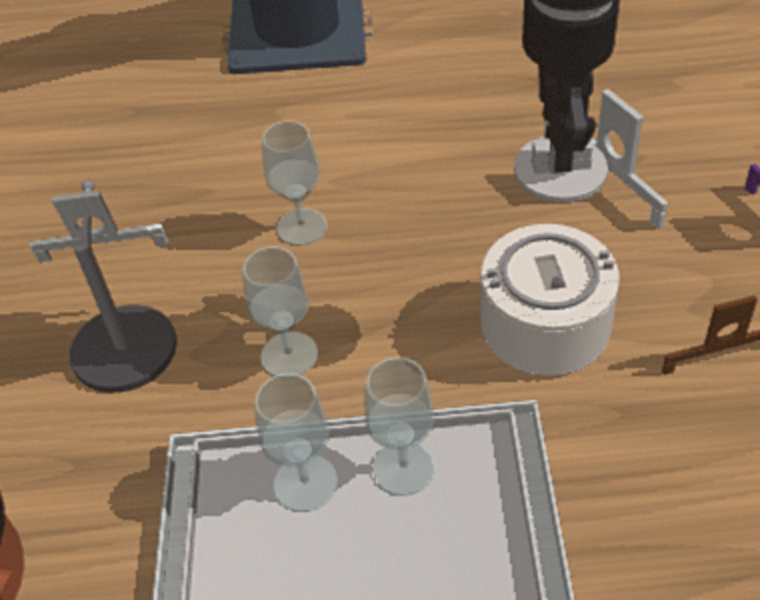

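The picture shows the cap held level above the open canister, at about (560,165) in the crop. The plate hangs on the peg at (90,225), and all four glasses are standing where they were.

```bash
python3 -c "
from bench import env
print(env.job_done())"
```

```text
the job is handed in; nothing more can be done
None
```

I handed the job in at about 19.6 s of the 67 s allowed, with the cap held above the open canister. The hand-in reports no verdict.

- **Plate:** I pinched the small silver plate from the canister by its tab, lifted it off the cap and threaded its eye over the peg's ball. After I let go, it hung by the eye about halfway along the peg, leaning a little, and it was still there in the last picture.
- **Cap:** I tried counter-clockwise first and it turned freely past 9°, so I did not try the other way. I turned it to about 84–86° from the canister's x axis and lifted it off.
- **Last checks:**
  - The gripper points straight down, with its opening unchanged and about 2.4 N of weight on the wrist.
  - I worked out the cap's underside to be about 228 mm above the counter, from how far the gripper rose since gripping it.
  - The four glasses are standing, and their top-camera outlines are within 5 pixels (about 13 mm) of the start, close to the detector's own scatter.

No check failed. One early wrist picture of the peg disagreed with the other cameras because the arm was still settling. I retook it at rest, and the three cameras then agreed to about 1 mm.

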